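# Spread the retaining ring and hold it at the axle groove

## Task

Push the loose axle carrier across the fixture until its edges sit flush against both stops, and let go of it. Then take the ring pliers off their rest, squeeze the handles fully to spread the snap ring, and lower the spread ring, kept level, over the top of the axle stub to the groove just above the hub. Finish still holding the pliers squeezed, with the ring around the groove and not pressed on the hub, the carrier still against both stops and the other things on the counter left alone.

Things in the scene. Friction and masses are not known exactly. Their poses are not given: they have to be found in the camera images.
- fixture: Fixed aluminium plate 200 (x) x 180 (y) x 6 mm with two steel stop bars, 12 mm wide, tops 24 mm above the counter: one along its +x edge (stop face at x = +88 mm), one along its +y edge (stop face at y = +78 mm). Origin: centre of the underside, z up. It stands, a little turned, left or right of the counter's middle.
- stop_corner (a point): Inner corner where the two stop faces meet, on the fixture plate's top face (6 mm above the counter); axes as the fixture.
- carrier: Loose axle carrier, 0.42 kg, on the fixture plate 20 to 55 mm short of each stop, turned up to 0.2 rad: plate 100 (x) x 80 (y) x 14 mm; at its centre, by height over its underside, a hub 52 mm across (14 to 28 mm), groove 31 mm across (28 to 36), axle stub 36 mm across (36 to 54), tapered nose to 57. Origin: centre of underside, z up. Home: +x and +y edges on the stops.
- carrier_corner (a point): The carrier's corner (+50, +40, 0 mm in its frame) that meets stop_corner when home (within 2.5 mm, and parallel within 0.035 rad); axes as the carrier.
- groove (a point): Middle of the groove, on the axle's axis, 32 mm above the carrier's underside (38 mm above the counter); axes as the carrier.
- rest: Fixed white tool rest: base 140 x 90 x 8 mm, two upright blocks with tops 46 mm above the counter, one under the pliers' jaws (9 to 23 mm ahead of the pivot), one under the handle ends (95 to 105 mm behind it). Origin on the counter about under the pivot, x along the pliers.
- pliers: Loose ring pliers, 0.23 kg, level across the rest, the snap ring fast on their down-turned tips. Origin: on the pivot axis at the levers' mid height (52 mm above the counter at the start); x from pivot towards ring, z up. Two handles, each 9 mm wide and 12 mm high, 30 to 105 mm behind the pivot. The tip pins reach 31 mm below mid height.
- pliers_grip (a point): Grip point midway between the handles at mid height, 65 mm behind the pivot; axes as the pliers. Over their outer faces the handles measure 62 mm here relaxed, 34 mm fully squeezed (faces then parallel to x). Squeeze along y. A spring resists with about 3 N a handle at first, 8 N at the stop; 40 to 80 N of grip keeps the pliers from tipping in the fingers.
- ring_center (a point): Centre of the snap ring at mid thickness; axes as the pliers; 30 mm below the levers' mid height, 79 mm ahead of the pivot, 144 mm ahead of the grip point. The ring is dark steel, 3 mm thick, 5 mm wide, its gap towards the pliers. Fully spread it is round, 44 mm inside; relaxed its sides pinch in to less than the axle's 36 mm.
- lever_left (a joint): Turn of one lever about the pivot (the other mirrors it): 0 = relaxed, ring closed; 0.219 rad = handles squeezed to their stop, ring fully spread (up to 0.24 under a hard grip).
- idler_gear: Bystander, leave: white gear 48 mm across, 18 mm high, lying flat. Origin under its centre.
- spacer: Bystander, leave: plain steel spacer ring 40 mm across, 10 mm high. Origin under its centre.
- screw_tray: Bystander, leave: white open tray 75 x 60 x 22 mm with screws. Origin under its centre.
- reagent_bottle: Bystander, leave: white bottle 44 mm across, 75 mm high. Origin under its centre.
- beaker: Bystander, leave: glass beaker 60 mm across, 75 mm high. Origin under its centre.
- screwdriver: Bystander, leave: screwdriver 170 mm long, lying along its x.
- tube_rack: Bystander, leave: grey rack 100 x 55 x 45 mm with blue tubes up to 67 mm high. Origin under its centre.

How it is judged:
By the outcome, as a careful person would: the job done as asked, in the order asked, and still so for the second after the job is handed in, while the arm keeps its last pose, push and grip.
It also fails if it takes over 61 s, if anything falls off the work surface, if the arm or the gripper's body presses on something with over 40 N, if the wrist force passes 120 N, or if a joint passes its speed limit or range.

## Robot

A 7-joint arm with a two-finger parallel gripper is mounted at the origin on the work surface. World frame = base frame: x ahead of the robot, y to its left, z up, the work surface at z = 0. Lengths are in m, angles in rad, forces in N, time in s.
With the tool pointing down it reaches from about 0.425 to 0.95 m from the base axis. Payload 16.7 kg.
Tool frame: the origin (TCP) lies at the very end of the fingers, on their centre line; the grasp point (between the pads) lies 19 mm behind it; z points along the fingers, y is the line along which they close (so a half turn about z gives the same grasp; the last joint's range is limited). The gripper opens to 94 mm and grips with 3 to 60 N. Pads are 16 mm wide; open, the fingers measure 119 mm over their backs; the gripper's body (75 mm by 177 mm) begins 78 mm behind the grasp point.
Start: joints at [-1.462, 0.426, 0.074, 1.606, -0.034, 1.111, -0.067], TCP at [0.172, 0.653, 0.167] pointing down, gripper open.
Joint ranges: [-2.85, 2.85], [-0.5, 2.14], [-1.23, 1.37], [0.21, 2.46], [-1.02, 4.16], [0.16, 2.05], [-2.73, 2.73]. Speed limits (rad/s): [1.89, 1.89, 2.39, 2.39, 3.01, 3.01, 3.01].

## Interface

Orientations are given as a rotation vector (axis times angle).
In Python, from workcell import env gives the robot as it stands.
- The arm moves only by the shell command python3 -m creep 'ROWS'. ROWS is JSON, one flat list of numbers, 7 for each row, row after row: the shift along the world's x, y, z in units of 40 mm (1.0 is 40 mm), then the turn, a rotation vector about the world's x, y, z in units of 5 degrees (1.0 is 5 degrees), then the closure, from -1 (fully open) to 1 (shut). A call has 1 to 5 rows; each row shifts and turns the commanded pose from where the row before left it; what a row does not reach is not made up. A row lasts 1/10 s, in which the tool goes at most 50 mm and 8.59 degrees, less where a joint would pass 70% of its speed; a pose out of reach is approached as far as the arm can. A call is refused whole if a number of a shift passes 1 or a number of a turn 1, either way. A call with a gripper value outside its range is refused whole. The fingers move at their own pace and stop on an object; the grip force is fixed at half the most. Time passes only in rows, so rows that do not move let the fingers close. It gives the time, the measured TCP pose, the force, the opening and the grip force at its end, in the units of the state.
- env.state(): the state, without advancing time (a new reading comes with each control period).
- env.camera(name): name is "scene" or "top" or "wrist"; returns the picture (400x640x3 uint8, red, green, blue); there is no depth.
- env.get_calibration(name): a dict with "fx", "fy", "cx", "cy" (pixels), "cam_to_world" (4x4, takes a point from camera to world coordinates). Camera axes: x right, y up, looking along -z (the intrinsics and any distortion apply to the point x, -y, -z); pixel columns grow to the right and rows downward; lengths in m; the calibration is good to about 2 mm. A picture is of the moment at which its call begins: read the wrist's pose just before it. get_calibration takes no time and is no camera call; for the wrist camera it gives the pose at the moment of the call.
- env.job_done(): hands the job in; it is judged then, once.
The state is a dict: "t": time; "joint_positions": joint angles; "qd": joint speeds; "tau": joint torques, N m; "tcp_pos": TCP position; "eef_rot": TCP orientation; "force": force on the tool from outside, world axes, zero at the start; "wrist_torque": the same for the moment, N m; "gripper_width": opening from 0.0 (shut) to 1.0 (fully open); "finger_force": force on a finger pad.
Only numpy, scipy, OpenCV 4.12 (cv2) and the standard library are available. Lean on these libraries where they do the work, as an engineer would, in place of code of your own. Each camera call takes 0.05 s, during which the arm holds its last target. There are 200 camera calls.

## Working session

There is one attempt and no reset: what is moved stays moved. The work goes in short steps, Python scripts to look and compute and a shell command to move; the robot and the scene stay as the last step left them, time stands still between calls to the robot, and variables do not carry over. Pictures are saved under pics/ and viewed, at most 10 in all, crops included, and the job is handed in when it is done.

```bash
mkdir -p pics; ls; python3 - <<'E'
from workcell import env
import cv2,numpy as np
for n in ("top","scene"):
    c=env.get_calibration(n); print(n,{k:np.round(v,4).tolist() for k,v in c.items()})
    cv2.imwrite(f"pics/{n}1.png",env.camera(n)[:,:,::-1])
s=env.state();print({k:np.round(v,3).tolist() for k,v in s.items()})
E
```

```text
pics
top {'fx': 361.0126, 'fy': 361.0126, 'cx': 320.382, 'cy': 202.376, 'cam_to_world': [[0.0043, 0.9866, -0.1631, 0.3891], [-1.0, 0.0056, 0.0072, 0.0032], [0.008, 0.163, 0.9866, 1.1884], [0.0, 0.0, 0.0, 1.0]]}
scene {'fx': 411.3769, 'fy': 411.3769, 'cx': 316.4169, 'cy': 197.8896, 'cam_to_world': [[-0.7376, -0.4991, 0.4549, 1.1143], [0.6753, -0.5464, 0.4954, 0.5559], [0.0013, 0.6726, 0.74, 0.9115], [0.0, 0.0, 0.0, 1.0]]}
{'t': 0.1, 'joint_positions': [-1.463, 0.427, 0.074, 1.606, -0.034, 1.111, -0.067], 'qd': [-0.001, -0.001, -0.001, -0.003, -0.001, -0.002, 0.0], 'tau': [0.008, -93.747, 3.676, -45.504, -0.049, 0.017, 0.0], 'tcp_pos': [0.172, 0.652, 0.166], 'eef_rot': [-0.404, -3.115, 0.002], 'force': [-0.358, 0.543, 0.496], 'wrist_torque': [0.019, -0.029, 0.022], 'finger_force': 0.0, 'gripper_width': 0.998}
```

View pics/top1.png

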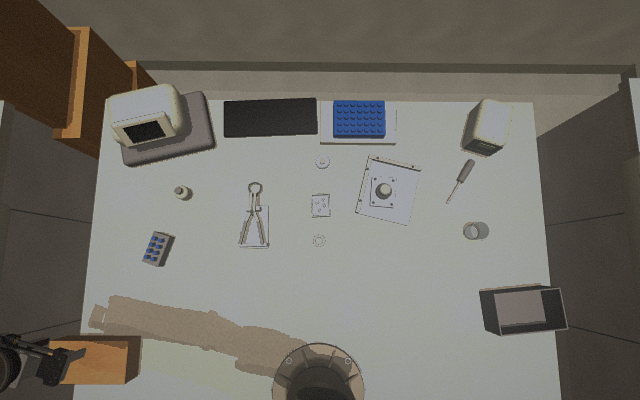

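View pics/scene1.png

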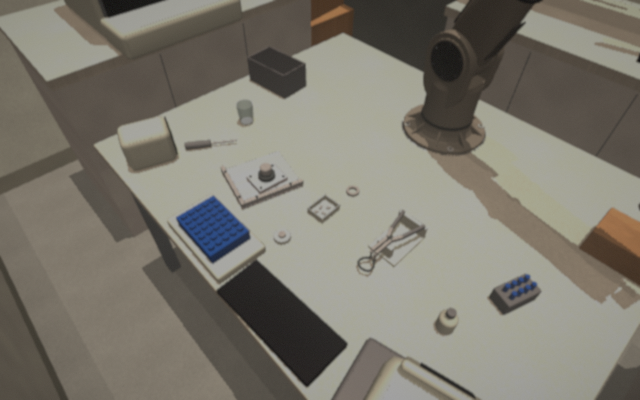

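The top view shows the pliers at about (255,215) with the ring at (255,188). The fixture is at about (389,190) with the carrier stub at (384,190). The tray, gear and spacer lie between them near column 320. I'll zoom in.

```bash
python3 - <<'E'
from workcell import env
import cv2,numpy as np
im=np.mean([env.camera("top").astype(float) for _ in range(6)],0).astype(np.uint8)[:,:,::-1]
np.save("top.npy",im)
a=cv2.resize(im[148:233,350:430],None,fx=5,fy=5,interpolation=cv2.INTER_CUBIC)
b=cv2.resize(im[175:260,225:300],None,fx=5,fy=5,interpolation=cv2.INTER_CUBIC)
o=np.hstack([a,b])
o=np.clip((o.astype(float)-40)*1.25,0,255).astype(np.uint8)
cv2.imwrite("pics/crop1.png",o);print(o.shape)
E
```

```text
(425, 775, 3)
```

View pics/crop1.png

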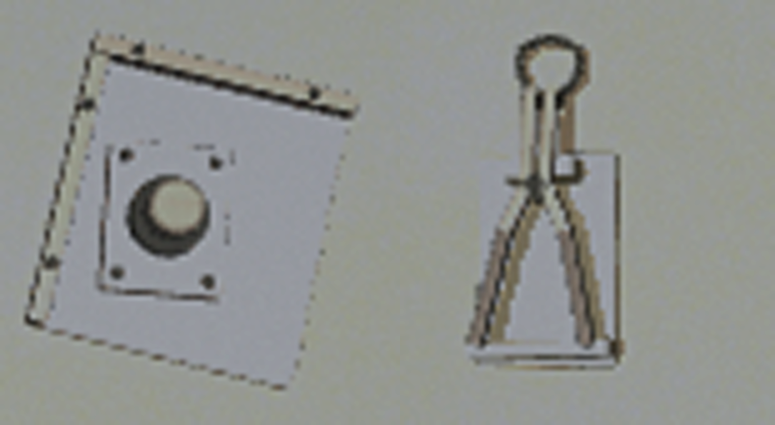

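```bash
cat > h.py <<'E'
import numpy as np
from workcell import env
def ray(cal,u,v):
    M=np.array(cal["cam_to_world"]); d=M[:3,:3]@np.array([(u-cal["cx"])/cal["fx"],-(v-cal["cy"])/cal["fy"],-1]); return M[:3,3],d
def pt(cal,u,v,z):
    o,d=ray(cal,u,v); return o+d*(z-o[2])/d[2]
def px(cal,P):
    M=np.array(cal["cam_to_world"]); p=(np.atleast_2d(P)-M[:3,3])@M[:3,:3]
    return np.c_[cal["cx"]-cal["fx"]*p[:,0]/p[:,2], cal["cy"]+cal["fy"]*p[:,1]/p[:,2]]
def fit(model,pts):
    "2d rigid: pts ~ R model + t"
    m=np.array(model,float);p=np.array(pts)[:,:2];mc=m.mean(0);pc=p.mean(0);a=m-mc;b=p-pc
    th=np.arctan2((a[:,0]*b[:,1]-a[:,1]*b[:,0]).sum(),(a*b).sum());c,s=np.cos(th),np.sin(th)
    t=pc-np.array([[c,-s],[s,c]])@mc; r=b-a@np.array([[c,s],[-s,c]])
    return t,th,np.abs(r).max()
E
python3 - <<'E'
from h import *
c=env.get_calibration("top")
A=lambda x,y,z:pt(c,350+x/5-.4,148+y/5-.4,z)
B=lambda x,y,z:pt(c,225+x/5-.4,175+y/5-.4,z)
np.set_printoptions(precision=4,suppress=True)
print("fix",fit([[.1,.09],[.1,-.09],[-.1,.09],[-.1,-.09]],[A(95,33,.024),A(357,110,.024),A(28,322,.024),A(290,388,.006)]))
print("car",fit([[.05,.04],[.05,-.04],[-.05,.04],[-.05,-.04]],[A(108,145,.02),A(234,152,.02),A(98,290,.02),A(218,300,.02)]), "nose",A(180,205,.063))
for n,q in dict(hl=(482,340,.055),hr=(589,340,.055),piv=(537,188,.058),ring=(552,65,.0235)).items(): print(n,B(*q))
E
```

```text
fix (array([ 0.6251, -0.2293]), np.float64(-0.250184781059816), np.float64(0.005710740349911647))
car (array([ 0.6186, -0.2103]), np.float64(-0.09220670988537671), np.float64(0.0029151532923783127)) nose [ 0.6208 -0.2125  0.063 ]
hl [ 0.4491 -0.0076  0.055 ]
hr [ 0.4494 -0.0745  0.055 ]
piv [ 0.5447 -0.0419  0.058 ]
ring [ 0.6312 -0.0532  0.0235]
```

```bash
python3 - <<'E'
from h import *
c=env.get_calibration("top")
B=lambda x,y,z:pt(c,225+(x-400)/5-.4,175+y/5-.4,z)
np.set_printoptions(precision=4,suppress=True)
P={n:B(*q) for n,q in dict(hl=(482,340,.055),hr=(589,340,.055),piv=(537,188,.058),ring=(552,65,.0235)).items()}
print(P); print(fit([[0,0],[.079,0],[-.103,0]],[P["piv"],P["ring"],(P["hl"]+P["hr"])/2]))
c=env.get_calibration("wrist");s=env.state()
from scipy.spatial.transform import Rotation as R
Rt=R.from_rotvec(s["eef_rot"]).as_matrix();M=np.array(c["cam_to_world"]);print(c["fx"],Rt,Rt.T@(M[:3,3]-s["tcp_pos"]),Rt.T@M[:3,:3])
E
```

```text
{'hl': array([0.4479, 0.242 , 0.055 ]), 'hr': array([0.4482, 0.1753, 0.055 ]), 'piv': array([0.5433, 0.2106, 0.058 ]), 'ring': array([0.6297, 0.2099, 0.0235])}
(array([0.5483, 0.2098]), np.float64(0.0073971268515317535), np.float64(0.005026227410310885))
345.6316062416863 [[-0.967   0.2549 -0.0001]
 [ 0.2549  0.967  -0.0002]
 [ 0.     -0.0002 -1.    ]] [ 0.078  -0.0006 -0.2188] [[-0.0008  0.9634  0.2682]
 [ 1.      0.0009 -0.0003]
 [-0.0006  0.2682 -0.9634]]
```

The fixture is at (0.625,-0.229) with yaw -0.25. The carrier is about 49 and 21 mm short of the stops, which matches the spec. The pliers' pivot is at about (0.547,0.21) with yaw near 0. I'll move over the pliers and take a wrist look.

```bash

python3 -m creep '[0.7,-0.9,0,0,0,0,-1, 0.7,-0.9,0,0,0,0,-1, 0.7,-0.9,0,0,0,0,-1, 0.7,-0.9,0,0,0,0,-1, 0.7,-0.9,0,0,0,0,-1]'
python3 -m creep '[0.7,-0.9,0,0,0,0,-1, 0.7,-0.9,0,0,0,0,-1, 0.7,-0.9,0,0,0,0,-1, 0.7,-0.9,0,0,0,0,-1, 0.7,-0.9,0,0,0,0,-1]'
python3 -m creep '[0.7,-0.9,0,0,0,0,-0.28, 0.7,-0.9,0,0,0,0,-0.28, 0,0,0,0,0,0,-0.28, 0,0,0,0,0,0,-0.28]'
python3 - <<'E'
from h import *
import cv2,pickle
c=env.get_calibration("wrist");im=env.camera("wrist")[:,:,::-1]
pickle.dump(c,open("w1.pkl","wb"));cv2.imwrite("pics/w1.png",im)
print(env.state()["tcp_pos"],env.state()["gripper_width"])
E
```

```text
t: 0.9
tcp_pos: [0.313, 0.4711, 0.1668]
eef_rot: [0.404, 3.116, 0.001]
force: [0.0, 0.6, 0.4]
gripper_width: 0.998
finger_force: 0.0
t: 1.4
tcp_pos: [0.453, 0.2911, 0.1669]
eef_rot: [0.404, 3.115, 0.001]
force: [1.0, 0.7, -0.2]
gripper_width: 1.0
finger_force: 0.0
t: 1.8
tcp_pos: [0.5086, 0.2197, 0.1666]
eef_rot: [0.407, 3.115, -0.0]
force: [1.0, 0.6, -0.5]
gripper_width: 0.695
finger_force: 0.0
[0.50786754 0.22092822 0.16650177] 0.6604410474298056
```

View pics/w1.png

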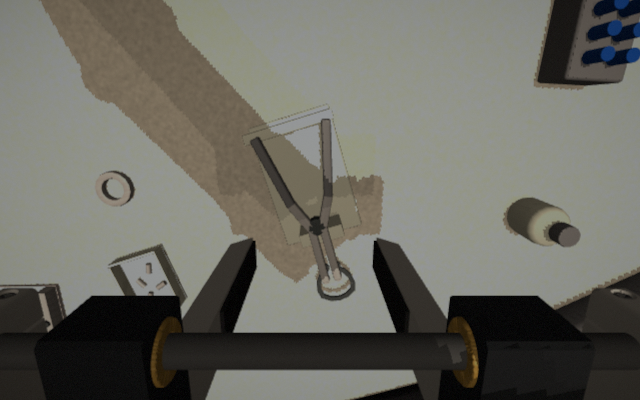

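The wrist view shows the handle ends at (256,142) and (326,122), the pivot at (316,226) and the ring centre at (336,281). Next I'll compute the pliers' pose and move over the fixture for a look.

```bash
python3 - <<'E'
from h import *
import pickle
np.set_printoptions(precision=4,suppress=True)
c=pickle.load(open("w1.pkl","rb"))
P=[pt(c,316,226,.058),pt(c,336,281,.022),(pt(c,256,142,.056)+pt(c,326,122,.056))/2]
print(P,pt(c,256,142,.056)-pt(c,326,122,.056),fit([[0,0],[.079,0],[-.104,0]],P))
E
python3 -m creep '[0.2,-1,0,0,0,0,-0.28, 0.2,-1,0,0,0,0,-0.28, 0.2,-1,0,0,0,0,-0.28, 0.2,-1,0,0,0,0,-0.28, 0.2,-1,0,0,0,0,-0.28]'
python3 -m creep '[0.1,-1,0,0,0,0,-0.28, 0.1,-1,0,0,0,0,-0.28, 0.1,-1,0,0,0,0,-0.28, 0.1,-1,0,0,0,0,-0.28, 0,-1,0,0,0,0,-0.28]'
python3 -m creep '[0,0,0,0,0,0,-0.28,0,0,0,0,0,0,-0.28]'
python3 - <<'E'
from h import *
import cv2,pickle
c=env.get_calibration("wrist");im=env.camera("wrist")[:,:,::-1]
pickle.dump(c,open("w2.pkl","wb"))
cv2.imwrite("pics/w2.png",cv2.resize(im[0:320,100:540],None,fx=1.8,fy=1.8,interpolation=cv2.INTER_CUBIC))
print(env.state()["tcp_pos"],env.state()["gripper_width"])
E
```

```text
[array([0.5426, 0.2121, 0.058 ]), array([0.6259, 0.2142, 0.022 ]), array([0.4476, 0.2129, 0.056 ])] [ 0.0007 -0.0682  0.    ] (array([0.547 , 0.2131]), np.float64(0.006802429870752933), np.float64(0.0045735720210654945))
t: 2.35
tcp_pos: [0.548, 0.0209, 0.1667]
eef_rot: [0.399, 3.116, 0.001]
force: [0.1, 0.7, 0.1]
gripper_width: 0.638
finger_force: 0.0
t: 2.85
tcp_pos: [0.5648, -0.1789, 0.1666]
eef_rot: [0.399, 3.116, 0.001]
force: [0.4, 0.5, -0.0]
gripper_width: 0.639
finger_force: 0.0
t: 3.05
tcp_pos: [0.5642, -0.1786, 0.1664]
eef_rot: [-0.403, -3.115, -0.001]
force: [-0.3, 0.2, -0.7]
gripper_width: 0.639
finger_force: 0.0
[ 0.56438014 -0.1775891   0.16635713] 0.635883181087044
```

View pics/w2.png

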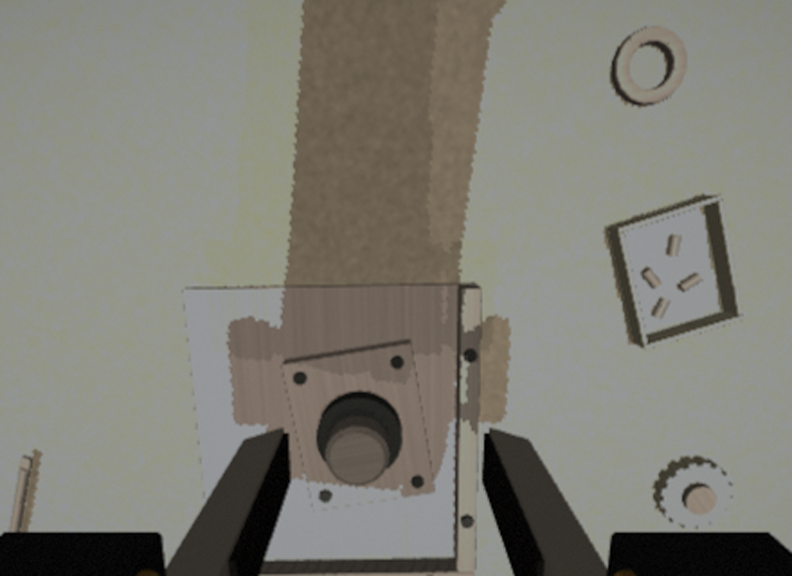

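The crop shows the carrier's top corners at (284,362), (410,341), (433,491) and (316,512). The fixture's -x-y corner is at (184,288), the +y bar end at (481,288) and the inner stop corner at about (456,558).

```bash
python3 - <<'E'
from h import *
import pickle
np.set_printoptions(precision=4,suppress=True)
c=pickle.load(open("w2.pkl","rb"))
A=lambda x,y,z:pt(c,100+x/1.8-.2,y/1.8-.2,z)
ft,fa,r=fit([[-.1,-.09],[-.1,.09],[.088,.078],[-.1,.078]],[A(184,288,.006),A(481,286,.024),A(456,558,.006),A(462,286,.024)])
ct,ca,r2=fit([[-.05,-.04],[-.05,.04],[.05,.04],[.05,-.04]],[A(284,362,.02),A(410,341,.02),A(433,491,.02),A(316,512,.02)])
print(ft,fa,r,ct,ca,r2)
R=np.array([[np.cos(fa),-np.sin(fa)],[np.sin(fa),np.cos(fa)]])
s=env.state()
print("carrier in fix",R.T@(ct-ft),ca-fa,"tcp in fix",R.T@(s["tcp_pos"][:2]-ft),"home groove",ft+R@[.038,.038])
print("push1 start",ft+R@[-.085,.02],"R",R)
E
```

```text
[ 0.628  -0.2287] -0.23812445843674462 0.0018540437048953362 [ 0.6204 -0.21  ] -0.09013046711606287 0.001757991621218702
carrier in fix [-0.0118  0.0164] 0.14799399132068175 tcp in fix [-0.0739  0.0347] home groove [ 0.6739 -0.2007]
push1 start [ 0.5501 -0.1892] R [[ 0.9718  0.2359]
 [-0.2359  0.9718]]
```

```bash

python3 -m creep '[-0.61,-0.28,0,0,0,0.17,-0.28, 0,0,-0.9,0,0,0,-0.28, 0,0,-1,0,0,0,-0.28, 0,0,-1,0,0,0,-0.28, 0,0,-0.6,0,0,0,-0.28]'
python3 -m creep '[0,0,-0.35,0,0,0,-0.28, 0,0,0,0,0,0,-0.28]'
python3 -m creep '[0.29,-0.07,0,0,0,0,-0.28, 0.29,-0.07,0,0,0,0,-0.28, 0.29,-0.07,0,0,0,0,-0.28, 0.29,-0.07,0,0,0,0,-0.28, 0.29,-0.07,0,0,0,0,-0.28]'
```

```text
t: 3.6
tcp_pos: [0.539, -0.1875, 0.024]
eef_rot: [-0.375, -3.117, -0.002]
force: [-0.1, -0.0, -0.5]
gripper_width: 0.641
finger_force: 0.0
t: 3.8
tcp_pos: [0.5392, -0.1888, 0.0113]
eef_rot: [-0.377, -3.116, -0.001]
force: [-0.1, 0.2, -0.0]
gripper_width: 0.641
finger_force: 0.0
t: 4.3
tcp_pos: [0.5991, -0.2049, 0.0129]
eef_rot: [0.381, 3.118, -0.0]
force: [-0.0, -0.5, 0.1]
gripper_width: 0.638
finger_force: 0.0
```

```bash

python3 -m creep '[0.12,-0.03,0,0,0,0,-0.28, 0.12,-0.03,0,0,0,0,-0.28, 0.06,-0.015,0,0,0,0,-0.28, 0,0,0,0,0,0,-0.28]'
python3 -m creep '[0.06,-0.015,0,0,0,0,-0.28, 0,0,0,0,0,0,-0.28]'
python3 -m creep '[0.06,-0.015,0,0,0,0,-0.28, 0,0,0,0,0,0,-0.28]'
```

```text
t: 4.7
tcp_pos: [0.6097, -0.2076, 0.0125]
eef_rot: [-0.381, -3.118, 0.0]
force: [-0.4, -0.4, 1.1]
gripper_width: 0.641
finger_force: 0.0
t: 4.9
tcp_pos: [0.6122, -0.2082, 0.0126]
eef_rot: [0.381, 3.118, -0.0]
force: [-0.5, 0.3, 0.6]
gripper_width: 0.642
finger_force: 0.0
t: 5.1
tcp_pos: [0.6148, -0.2088, 0.0126]
eef_rot: [0.381, 3.118, -0.0]
force: [0.7, 1.2, 0.3]
gripper_width: 0.641
finger_force: 0.0
```

```bash

python3 -m creep '[0.06,-0.015,0,0,0,0,-0.28, 0,0,0,0,0,0,-0.28]' | grep -E "tcp|^force"
python3 -m creep '[0.06,-0.015,0,0,0,0,-0.28, 0,0,0,0,0,0,-0.28]'| grep -E "tcp|^force"
python3 - <<'E'
from h import *
import cv2,pickle
c=env.get_calibration("wrist");im=env.camera("wrist")[:,:,::-1]
pickle.dump(c,open("w3.pkl","wb"))
cv2.imwrite("pics/w3.png",cv2.resize(im[80:400,120:520],None,fx=1.8,fy=1.8,interpolation=cv2.INTER_CUBIC))
E
```

```text
tcp_pos: [0.6172, -0.2094, 0.0126]
force: [-0.2, 0.2, 0.5]
tcp_pos: [0.6196, -0.21, 0.0125]
force: [-0.1, -0.3, 0.1]
```

View pics/w3.png

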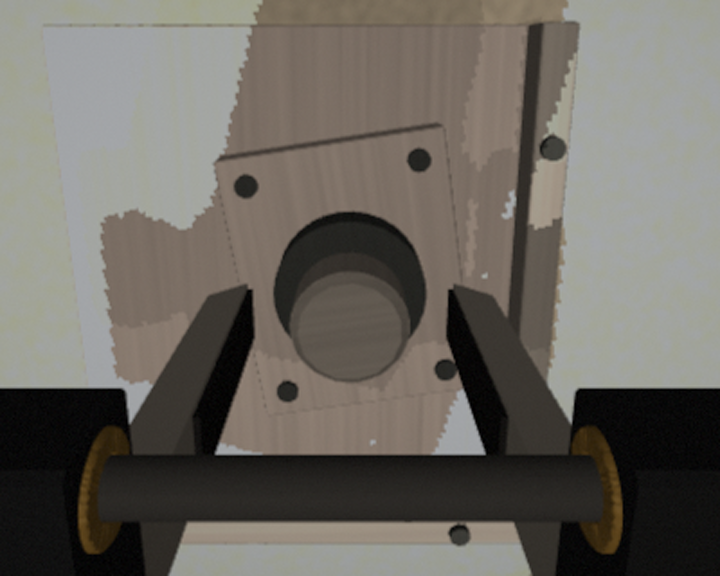

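```bash
python3 - <<'E'
from h import *
import pickle
from scipy.spatial.transform import Rotation as Ro
np.set_printoptions(precision=4,suppress=True)
c=pickle.load(open("w3.pkl","rb"))
A=lambda x,y,z:pt(c,120+x/1.8-.2,80+y/1.8-.2,z)
for z in (.02,.0):
  print(z,fit([[-.05,-.04],[-.05,.04],[.05,-.04]],[A(217,158,z),A(442,125,z),A(268,414,z)]))
print("fix",A(42,25,.006),A(580,23,.024))
s=env.state();Rt=Ro.from_rotvec(s["eef_rot"]).as_matrix()
# predicted finger tip inner pads in crop coords
q=px(c,[s["tcp_pos"]+Rt@[dx,sg*.030,dz] for dz in (0,-.02) for sg in(-1,1) for dx in(-.008,.008)])
print((q-[120,80])*1.8, s["tcp_pos"],s["force"])
print(np.array(c["cam_to_world"])[:3,3]-s["tcp_pos"], "top", px(env.get_calibration("top"),[.6204,-.21,.063]))
E
```

```text
0.02 (array([ 0.6202, -0.2103]), np.float64(-0.09309202817209879), np.float64(0.0013716820725112391))
0.0 (array([ 0.6258, -0.2132]), np.float64(-0.09309202817209904), np.float64(0.006156414083490297))
fix [ 0.5093 -0.2926  0.006 ] [ 0.5527 -0.1187  0.024 ]
[[271.1536 289.053 ]
 [269.6584 248.4798]
 [430.7668 288.9208]
 [432.2572 248.3488]
 [264.1486 310.3629]
 [262.3734 266.5078]
 [438.0914 310.2168]
 [439.868  266.363 ]] [ 0.6194 -0.21    0.0125] [-0.011   0.5918  0.7176]
[-0.0758  0.0182  0.2188] top [[384.815  188.7038]]
```

The carrier has not moved and there is no contact force, so the fingers passed over it. The fingertips look much nearer the camera than the reported TCP, so I'll check their geometry.

```bash
python3 - <<'E'
from h import *
import pickle
from scipy.spatial.transform import Rotation as Ro
from scipy.optimize import least_squares
np.set_printoptions(precision=4,suppress=True)
c=pickle.load(open("w3.pkl","rb"))
s=env.state();Rt=Ro.from_rotvec(s["eef_rot"]).as_matrix()
obs=np.array([[247,288],[253,340],[453,288],[450,340]])
f=lambda p:((px(c,[s["tcp_pos"]+Rt@[sx*.008+p[2],sg*p[1]+p[3],p[0]] for sg in(-1,1) for sx in(1,-1)])-[120,80])*1.8-obs).ravel()
r=least_squares(f,[-.02,.03,0,0]);print(r.x,r.fun)
import cv2
im=env.camera("scene")[:,:,::-1]
q=px(env.get_calibration("scene"),[s["tcp_pos"],[.62,-.21,.063]]);print(q)
cv2.imwrite("pics/s2.png",cv2.resize(im[100:240,180:360],None,fx=4,fy=4,interpolation=cv2.INTER_CUBIC))
E
```

```text
[-0.0554  0.0286  0.0061 -0.0002] [ 1.7501  0.0367 -1.793   0.1342 -0.2767 -0.1322  0.2834 -0.0364]
[[266.738  178.1706]
 [265.0896 166.3281]]
```

View pics/s2.png

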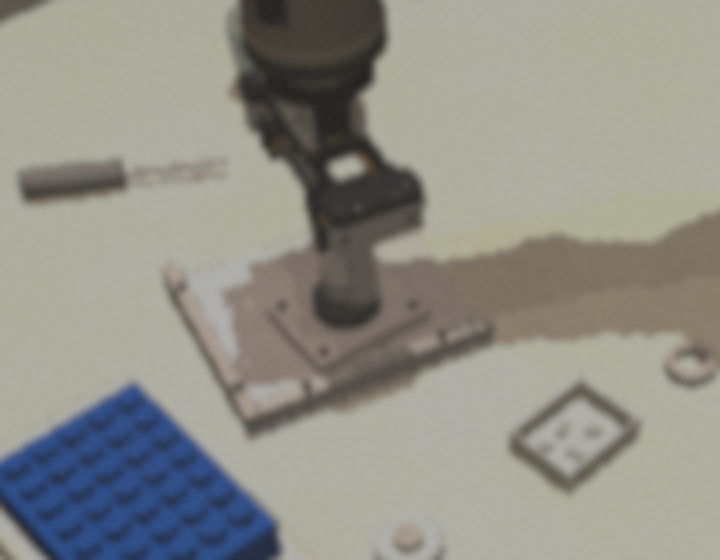

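The scene view shows the gripper's fingers ending around stub height, well above the plate. The real fingertips sit about 45 to 55 mm behind the reported TCP. I'll back off and feel for the fixture plate in small steps to find the true offset.

```bash

python3 -m creep '[-0.99,0.265,0,0,0,0,-0.28, -1,0.265,0,0,0,0,-0.28, 0,0,-0.5,0,0,0,-0.28, 0,0,-0.25,0,0,0,-0.28, 0,0,0,0,0,0,-0.28]' | grep -E "tcp|^force"
python3 -m creep '[0,0,-0.15,0,0,0,-0.28, 0,0,0,0,0,0,-0.28]' | grep -E "tcp|^force"
```

```text
tcp_pos: [0.5395, -0.1886, -0.0184]
force: [-0.3, 1.1, -0.1]
tcp_pos: [0.54, -0.1889, -0.0238]
force: [-0.7, 0.3, -0.5]
```

```bash

for i in 1; do python3 -m creep '[0,0,-0.1,0,0,0,-0.28, 0,0,0,0,0,0,-0.28]' | grep -E "tcp|^force"; done
python3 -m creep '[0,0,-0.1,0,0,0,-0.28, 0,0,0,0,0,0,-0.28]' | grep -E "tcp|^force"
python3 -m creep '[0,0,-0.1,0,0,0,-0.28, 0,0,0,0,0,0,-0.28]' | grep -E "tcp|^force"
```

```text
tcp_pos: [0.5397, -0.1888, -0.0277]
force: [0.1, -0.2, 0.4]
tcp_pos: [0.5395, -0.1887, -0.0318]
force: [-0.5, 0.6, 0.2]
tcp_pos: [0.5401, -0.1888, -0.0331]
force: [-15.5, 7.1, 54.9]
```

```bash

python3 -m creep '[0,0,-0.05,0,0,0,-0.28, 0,0,0,0,0,0,-0.28]' | grep -E "tcp|^force"
```

```text
tcp_pos: [0.5402, -0.1889, -0.0334]
force: [-27.5, 11.9, 92.6]
```

Contact came at reported z of about -0.033, where the plate is at 0.006. So tip z = reported z + 0.039. I'll lift off now and then push.

```bash

python3 -m creep '[0,0,0.22,0,0,0,-0.28, 0,0,0,0,0,0,-0.28]' | grep -E "tcp|^force"
python3 -m creep '[0.29,-0.07,0,0,0,0,-0.28, 0.29,-0.07,0,0,0,0,-0.28, 0.29,-0.07,0,0,0,0,-0.28, 0.29,-0.07,0,0,0,0,-0.28, 0.29,-0.07,0,0,0,0,-0.28]'| grep -E "tcp|^force"
python3 -m creep '[0.12,-0.03,0,0,0,0,-0.28, 0.06,-0.015,0,0,0,0,-0.28, 0,0,0,0,0,0,-0.28]'| grep -E "tcp|^force"
```

```text
tcp_pos: [0.5406, -0.189, -0.0274]
force: [-0.4, 1.1, -1.0]
tcp_pos: [0.5985, -0.203, -0.0291]
force: [-1.9, 1.2, -1.2]
tcp_pos: [0.6051, -0.2047, -0.0287]
force: [-0.2, 0.1, 0.6]
```

```bash

python3 -m creep '[0.06,-0.015,0,0,0,0,-0.28, 0.06,-0.015,0,0,0,0,-0.28,0,0,0,0,0,0,-0.28]'| grep -E "tcp|^force"
python3 -m creep '[0.05,-0.012,0,0,0,0,-0.28,0,0,0,0,0,0,-0.28]'| grep -E "tcp|^force"
python3 -m creep '[0.03,-0.007,0,0,0,0,-0.28,0,0,0,0,0,0,-0.28]'| grep -E "tcp|^force"
```

```text
tcp_pos: [0.6099, -0.2058, -0.0285]
force: [-0.2, 0.8, -0.8]
tcp_pos: [0.6107, -0.206, -0.0287]
force: [-6.8, 2.1, 5.3]
tcp_pos: [0.6108, -0.2061, -0.0289]
force: [-12.1, 3.7, 8.8]
```

The carrier is on the +x stop, with contact at the expected place. I'll retreat, lift, turn 90° and come down on its -y side.

```bash

python3 -m creep '[-0.38,0.09,0,0,0,0,-0.28, 0,0,0.9,0,0,0,-0.28, 0,0,0.9,0,0,0,-0.28, 0,0,0.5,0,0,0,-0.28, 0.43,-0.69,0,0,0,1,-0.28]' | grep -E "tcp|^force"
python3 -m creep '[0.43,-0.69,0,0,0,1,-0.28, 0.43,-0.69,0,0,0,1,-0.28, 0,0,0,0,0,1,-0.28, 0,0,0,0,0,1,-0.28, 0,0,0,0,0,1,-0.28]' | grep -E "tcp|^force"
python3 -m creep '[0,0,0,0,0,1,-0.28, 0,0,0,0,0,1,-0.28, 0,0,0,0,0,1,-0.28, 0,0,0,0,0,1,-0.28, 0,0,0,0,0,1,-0.28]' | grep -E "tcp|^force"
python3 -m creep '[0,0,0,0,0,1,-0.28, 0,0,0,0,0,1,-0.28, 0,0,0,0,0,1,-0.28, 0,0,0,0,0,1,-0.28, 0,0,0,0,0,1,-0.28]' | grep -E "tcp|^force"
python3 -m creep '[0,0,0,0,0,1,-0.28, 0,0,0,0,0,1,-0.28, 0,0,0,0,0,0,-0.28]' | grep -E "tcp|^force|eef"
python3 - <<'E'
from h import *
import cv2,pickle
from scipy.spatial.transform import Rotation as Ro
s=env.state();print(s["t"],s["tcp_pos"],Ro.from_rotvec(s["eef_rot"]).as_matrix()[:,1],s["joint_positions"])
c=env.get_calibration("wrist");im=env.camera("wrist")[:,:,::-1]
pickle.dump(c,open("w4.pkl","wb"));cv2.imwrite("pics/w4.png",im)
E
```

```text
tcp_pos: [0.6167, -0.2277, 0.0669]
force: [0.9, 0.0, -0.1]
tcp_pos: [0.6495, -0.2861, 0.0633]
force: [0.1, 0.2, -0.3]
tcp_pos: [0.6496, -0.2856, 0.0634]
force: [0.3, -0.3, 0.6]
tcp_pos: [0.6496, -0.286, 0.064]
force: [-0.9, -0.3, -1.7]
tcp_pos: [0.6491, -0.2853, 0.0623]
eef_rot: [-1.921, 2.483, 0.005]
force: [-1.2, -1.1, -1.6]
11.1 [ 0.64905668 -0.28533304  0.06229076] [-0.96791285  0.25128352  0.00114415] [ 0.94322283  0.77441011 -0.96469496  1.56108081  0.67012737  1.16809585
  2.72838549]
```

View pics/w4.png

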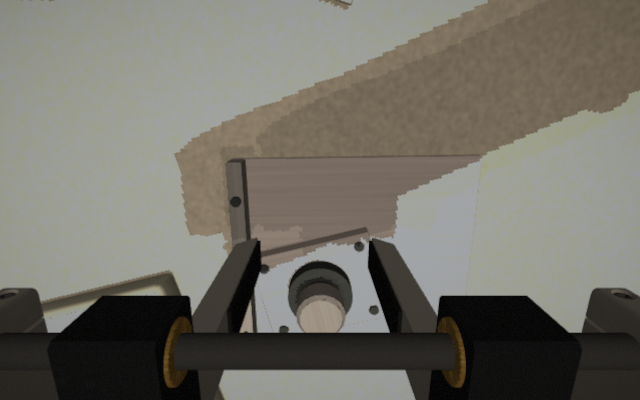

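The view shows the carrier at the +x stop but still turned, with its -y edge running (262,258) to (366,231). The outer finger must have slipped past its corner. The tool heading also puts joint 7 near its limit. I'll shut the fingers, which gives a central push and lets the stops align the carrier, and turn back a little.

```bash
python3 - <<'E'
from h import *
import pickle
np.set_printoptions(precision=4,suppress=True)
c=pickle.load(open("w4.pkl","rb"))
a=pt(c,262,258,.02)[:2];b=pt(c,366,231,.02)[:2];fa=-.243;ft=np.array([.628,-.2287])
R=np.array([[np.cos(fa),-np.sin(fa)],[np.sin(fa),np.cos(fa)]])
print("len",np.linalg.norm(a-b),"corners fix",R.T@(a-ft),R.T@(b-ft),"nose",R.T@(pt(c,321,311,.063)[:2]-ft))
print("fix corners chk",R.T@(pt(c,482,155,.006)[:2]-ft),R.T@(pt(c,228,160,.024)[:2]-ft))
print(np.arctan2(*((R.T@(a-b))[::-1])))
E
python3 -m creep '[0,0,0,0,0,-1,1, 0,0,0,0,0,-1,1, 0,0,0,0,0,0,1, 0,0,0,0,0,0,1,0,0,0,0,0,0,1]' | grep -E "tcp|^force|wid"
```

```text
len 0.08751113880649865 corners fix [ 0.0773 -0.011 ] [-0.0073 -0.0334] nose [0.03   0.0113]
fix corners chk [-0.0997 -0.0913] [ 0.0978 -0.0923]
0.2597259503831657
tcp_pos: [0.649, -0.2852, 0.0628]
force: [-0.5, 0.4, 0.1]
gripper_width: 0.253
```

```bash

python3 -m creep '[-0.37,-0.04,0,0,0,0,1, 0,0,-0.9,0,0,0,1, 0,0,-0.9,0,0,0,1, 0,0,-0.48,0,0,0,1, 0,0,0,0,0,0,1]' | grep -E "tcp|^force|wid"
python3 -m creep '[0.06,0.243,0,0,0,0,1, 0.06,0.243,0,0,0,0,1, 0.06,0.243,0,0,0,0,1, 0.03,0.12,0,0,0,0,1,0,0,0,0,0,0,1]' | grep -E "tcp|^force"
```

```text
tcp_pos: [0.6334, -0.2865, -0.0304]
force: [0.2, -0.7, -0.3]
gripper_width: 0.001
tcp_pos: [0.6429, -0.2518, -0.028]
force: [-0.0, 0.4, 0.9]
```

```bash

python3 -m creep '[0.018,0.073,0,0,0,0,1, 0,0,0,0,0,0,1]' | grep -E "tcp|^force"
python3 -m creep '[0.018,0.073,0,0,0,0,1, 0,0,0,0,0,0,1]' | grep -E "tcp|^force"
```

```text
tcp_pos: [0.6432, -0.2503, -0.0284]
force: [-1.9, -2.0, 1.7]
tcp_pos: [0.6437, -0.2472, -0.0286]
force: [-2.8, -2.5, 1.8]
```

```bash

python3 -m creep '[0.015,0.06,0,0,0,0,1, 0,0,0,0,0,0,1]' | grep -E "tcp|^force"
python3 -m creep '[0.01,0.04,0,0,0,0,1, 0,0,0,0,0,0,1]' | grep -E "tcp|^force"
python3 -m creep '[0.01,0.04,0,0,0,0,1, 0,0,0,0,0,0,1]' | grep -E "tcp|^force"
```

```text
tcp_pos: [0.6439, -0.2464, -0.0286]
force: [-5.7, -8.0, 3.0]
tcp_pos: [0.6439, -0.2462, -0.0286]
force: [-6.6, -12.7, 4.2]
tcp_pos: [0.6439, -0.246, -0.0286]
force: [-8.4, -16.8, 6.8]
```

```bash

python3 -m creep '[-0.07,-0.32,0,0,0,0,1, 0,0,0.9,0,0,0,1, 0,0,0.9,0,0,0,1, 0,0,0.5,0,0,0,1, -0.72,0.96,0,0,0,0,1]' | grep -E "tcp|^force"
python3 -m creep '[-0.72,0.96,0,0,0,0,1, 0,0,-0.9,0,0,0,1, 0,0,-0.9,0,0,0,1, 0,0,-0.5,0,0,0,1, 0,0,0,0,0,0,1]' | grep -E "tcp|^force"
python3 -m creep '[0.17,-0.04,0,0,0,0,1, 0.17,-0.04,0,0,0,0,1, 0,0,0,0,0,0,1]' | grep -E "tcp|^force"
```

```text
tcp_pos: [0.6174, -0.2197, 0.066]
force: [0.1, 1.3, 0.6]
tcp_pos: [0.5842, -0.177, -0.0306]
force: [0.5, 0.2, 0.6]
tcp_pos: [0.6002, -0.181, -0.0278]
force: [-0.3, -0.5, 0.3]
```

```bash

python3 -m creep '[0.12,-0.03,0,0,0,0,1, 0,0,0,0,0,0,1]' | grep -E "tcp|^force"
python3 -m creep '[0.07,-0.017,0,0,0,0,1, 0,0,0,0,0,0,1]' | grep -E "tcp|^force"
python3 -m creep '[0.05,-0.012,0,0,0,0,1, 0,0,0,0,0,0,1]' | grep -E "tcp|^force"
```

```text
tcp_pos: [0.604, -0.1821, -0.0282]
force: [0.3, 0.6, 0.3]
tcp_pos: [0.6064, -0.1827, -0.0284]
force: [-0.7, 0.9, -0.0]
tcp_pos: [0.6083, -0.1831, -0.0285]
force: [0.3, 0.9, -0.3]
```

```bash

python3 -m creep '[0.05,-0.012,0,0,0,0,1, 0,0,0,0,0,0,1]' | grep -E "tcp|^force"
python3 -m creep '[0.02,-0.005,0,0,0,0,1, 0,0,0,0,0,0,1]' | grep -E "tcp|^force"
```

```text
tcp_pos: [0.6104, -0.1836, -0.0285]
force: [-0.5, 0.4, -0.0]
tcp_pos: [0.611, -0.1838, -0.0285]
force: [-0.5, -0.7, 0.6]
```

```bash

python3 -m creep '[0.05,-0.012,0,0,0,0,1, 0,0,0,0,0,0,1]' | grep -E "tcp|^force"
python3 -m creep '[0.05,-0.012,0,0,0,0,1, 0,0,0,0,0,0,1]' | grep -E "tcp|^force"
```

```text
tcp_pos: [0.6129, -0.1842, -0.0286]
force: [-1.5, 1.3, 0.6]
tcp_pos: [0.6135, -0.1844, -0.0289]
force: [-9.3, 1.6, 4.4]
```

```bash

python3 -m creep '[0.05,-0.012,0,0,0,0,1, 0,0,0,0,0,0,1]' | grep -E "tcp|^force"
```

```text
tcp_pos: [0.6137, -0.1845, -0.0292]
force: [-18.7, 4.3, 9.9]
```

```bash

python3 -m creep '[-0.36,0.09,0,0,0,0,1, 0,0,0.9,0,0,0,1, 0,0,0.9,0,0,0,1, 0,0,0.5,0,0,0,1, 0.44,-0.72,0,0,0,0,1]' | grep -E "tcp|^force"
python3 -m creep '[0.44,-0.72,0,0,0,0,1, 0.44,-0.72,0,0,0,0,1, 0,0,-0.9,0,0,0,1, 0,0,-0.9,0,0,0,1, 0,0,-0.5,0,0,0,1]' | grep -E "tcp|^force"
python3 -m creep '[0.03,0.12,0,0,0,0,1, 0.03,0.12,0,0,0,0,1, 0.018,0.073,0,0,0,0,1,0,0,0,0,0,0,1]' | grep -E "tcp|^force"
```

```text
tcp_pos: [0.6214, -0.2074, 0.0673]
force: [1.0, -0.5, 0.2]
tcp_pos: [0.654, -0.268, -0.0317]
force: [-0.4, 0.0, -0.3]
tcp_pos: [0.659, -0.2548, -0.0278]
force: [0.1, -0.2, -0.6]
```

```bash

python3 -m creep '[0.018,0.073,0,0,0,0,1, 0,0,0,0,0,0,1]' | grep -E "tcp|^force"
python3 -m creep '[0.013,0.05,0,0,0,0,1, 0,0,0,0,0,0,1]' | grep -E "tcp|^force"
```

```text
tcp_pos: [0.6594, -0.2523, -0.0282]
force: [-0.9, 0.6, 0.6]
tcp_pos: [0.6597, -0.2508, -0.0284]
force: [-0.2, -0.9, 1.8]
```

```bash

python3 -m creep '[0.013,0.05,0,0,0,0,1, 0,0,0,0,0,0,1]' | grep -E "tcp|^force"
python3 -m creep '[0.013,0.05,0,0,0,0,1, 0,0,0,0,0,0,1]' | grep -E "tcp|^force"
```

```text
tcp_pos: [0.6599, -0.2503, -0.0285]
force: [-0.6, -8.3, 1.5]
tcp_pos: [0.6599, -0.2502, -0.0285]
force: [-3.7, -13.4, 4.0]
```

```bash

python3 -m creep '[0.013,0.05,0,0,0,0,1, 0,0,0,0,0,0,1]' | grep -E "tcp|^force"
```

```text
tcp_pos: [0.66, -0.25, -0.0284]
force: [-5.5, -19.2, 4.5]
```

```bash

python3 -m creep '[-0.12,-0.45,0,0,0,0,1, 0,0,0.9,0,0,0,1, 0,0,0.9,0,0,0,1, 0,0,0.9,0,0,0,-1, 0,0,0.9,0,0,0,-1]' | grep -E "tcp|^force"
python3 -m creep '[-0.2,-0.8,0.9,0,0,0,-1, 0,0,0.9,0,0,0,-1, 0,0,0,0,0,0,-1, 0,0,0,0,0,0,-1]' | grep -E "t:|tcp|^force|wid"
python3 - <<'E'
from h import *
import cv2,pickle
c=env.get_calibration("wrist");im=env.camera("wrist")[:,:,::-1]
pickle.dump(c,open("w5.pkl","wb"));np.save("w5.npy",im)
P=px(c,[[.628,-.2287,.02],[.674,-.2,.063]]);print(P)
cv2.imwrite("pics/w5.png",cv2.resize(im[120:400,160:480],None,fx=2.1,fy=2.1,interpolation=cv2.INTER_CUBIC))
E
```

```text
tcp_pos: [0.6562, -0.2626, 0.1169]
force: [0.7, -0.0, -0.2]
t: 19.85
tcp_pos: [0.6486, -0.2947, 0.188]
eef_rot: [1.698, -2.643, -0.001]
force: [0.1, -0.3, -0.7]
gripper_width: 0.477
[[353.43729339 223.11971388]
 [329.21585981 274.90838558]]
```

View pics/w5.png

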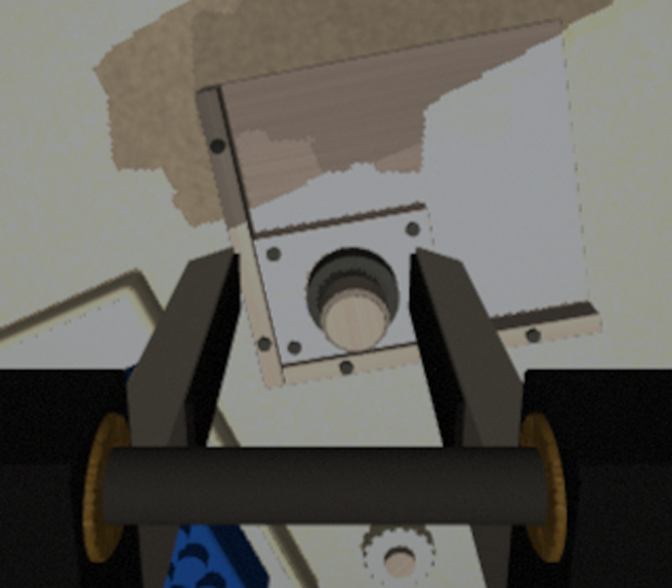

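The carrier now sits flush against both bars. Its corners are at (253,237), (427,207) and (282,367), and the nose top is centred at (355,320) in the crop.

```bash
python3 - <<'E'
from h import *
import pickle
np.set_printoptions(precision=4,suppress=True)
c=pickle.load(open("w5.pkl","rb"))
A=lambda x,y,z:pt(c,160+x/2.1-.25,120+y/2.1-.25,z)
print("car",fit([[.05,-.04],[-.05,-.04],[.05,.04]],[A(253,237,.02),A(427,207,.02),A(282,367,.02)]))
print("nose",A(355,320,.061)[:2], "d",np.linalg.norm(A(319,320,.061)-A(391,320,.061)))
print("fix",fit([[-.1,-.09],[.1,-.09],[.1,.09],[-.1,.09]],[A(561,20,.006),A(197,90,.024),A(270,386,.024),A(602,318,.024)]))
s=env.state();print(s["joint_positions"],s["tcp_pos"])
E
```

```text
car (array([ 0.6734, -0.2019]), np.float64(-0.23637781212264392), np.float64(0.0018664538110520906))
nose [ 0.6734 -0.2023] d 0.03765690825950345
fix (array([ 0.6256, -0.2317]), np.float64(-0.2309289257090849), np.float64(0.005092397019434966))
[ 0.9561  0.6561 -0.9868  1.4409  0.5495  1.3398  2.6531] [ 0.6481 -0.2945  0.1869]
```

The axle axis is at (0.6735,-0.202) and the carrier is parallel to the fixture. Now I'll go back to the pliers with a -65° turn.

```bash

python3 -m creep '[-0.3,0.95,0,0,0,-1,-1, -0.3,0.95,0,0,0,-1,-1, -0.3,0.95,0,0,0,-1,-1, -0.3,0.95,0,0,0,-1,-1, -0.3,0.95,0,0,0,-1,-1]' | grep -E "tcp|^force"
python3 -m creep '[-0.3,0.95,0,0,0,-1,-1, -0.3,0.95,0,0,0,-1,-1, -0.3,0.95,0,0,0,-1,-1, -0.3,0.95,0,0,0,-1,-1, -0.3,0.95,0,0,0,-1,-1]' | grep -E "tcp|^force"
python3 -m creep '[-0.3,0.95,0,0,0,-1,-1, -0.3,0.95,0,0,0,-1,-1, -0.3,0.95,0,0,0,-1,-1, 0,0,0,0,0,0,-1, 0,0,0,0,0,0,-1]' | grep -E "t:|tcp|rot|wid"
python3 - <<'E'
from h import *
import cv2,pickle
np.set_printoptions(precision=4,suppress=True)
c=env.get_calibration("wrist");im=env.camera("wrist")[:,:,::-1].copy()
pickle.dump(c,open("w6.pkl","wb"));np.save("w6.npy",im);print(env.state()["joint_positions"])
g=im.max(2)
u,v=px(c,[[.626,.2142,.022]])[0].astype(int);print("ring px",u,v)
m=(g<75).astype(np.uint8)
m[:v-35]=0;m[v+35:]=0;m[:,:u-35]=0;m[:,u+35:]=0
n,l,st,ce=cv2.connectedComponentsWithStats(m)
for i in range(1,n):
    if st[i,4]>30:
        y,x=np.where(l==i);h=cv2.convexHull(np.c_[x,y].astype(np.int32)).reshape(-1,2)
        e=cv2.fitEllipse(h.astype(np.float32)) if len(h)>5 else None
        print(st[i],e, pt(c,*e[0],.022) if e else None)
E
```

```text
tcp_pos: [0.587, -0.103, 0.1861]
force: [0.7, 0.1, 0.8]
tcp_pos: [0.527, 0.0867, 0.1863]
force: [-0.5, 0.2, -0.2]
t: 21.4
tcp_pos: [0.4916, 0.1999, 0.1866]
eef_rot: [0.017, -3.14, -0.002]
gripper_width: 0.997
[ 0.3169  0.3021 -0.9714  1.8599  0.2739  1.1234  0.826 ]
ring px 324 288
[306 271  35  35 289] ((322.9034423828125, 288.86529541015625), (34.553226470947266, 36.043243408203125), 128.27699279785156) [0.6271 0.2119 0.022 ]
```

```bash
python3 - <<'E'
from h import *
import pickle
c=pickle.load(open("w6.pkl","rb"));g=np.load("w6.npy").max(2).astype(int)
for X in (.45,.46,.47,.48,.49,.50,.51,.52,.56,.58):
    ys=np.arange(.165,.26,.002);q=np.round(px(c,[[X,y,.058] for y in ys])).astype(int)
    print(X," ".join(str(g[v,u]) for u,v in q))
E
```

```text
0.45 105 106 100 127 128 70 99 103 98 71 142 143 143 143 143 143 142 143 142 143 144 143 143 142 143 142 144 142 142 143 143 143 142 143 131 108 108 99 45 98 102 97 84 143 143 143 142 143
0.46 103 106 101 103 109 105 50 98 101 98 64 143 143 142 142 143 143 143 144 143 142 142 142 144 142 143 142 142 142 144 143 143 143 121 107 108 82 64 103 99 96 82 143 143 143 143 143 143
0.47 100 100 101 97 110 110 109 52 59 57 54 48 110 109 108 144 143 143 144 143 143 143 142 144 143 142 143 142 143 146 146 144 132 107 107 98 45 96 101 96 83 143 129 143 143 144 143 143
0.48 102 102 99 85 110 110 109 110 65 56 57 56 39 109 109 108 107 109 108 108 109 107 108 108 107 108 108 107 107 108 107 108 108 108 84 44 57 55 52 66 108 104 89 103 104 100 101 125
0.49 104 103 105 103 108 109 109 108 109 62 55 56 55 40 109 108 108 108 107 108 108 122 121 120 121 122 122 122 121 118 108 107 108 51 53 57 55 55 55 106 107 110 97 108 110 111 114 126
0.5 104 101 101 97 104 108 108 108 108 108 85 55 56 54 41 102 122 121 122 123 122 121 120 120 121 122 122 119 111 108 108 106 83 55 56 55 52 75 120 121 121 123 104 117 115 114 112 114
0.51 118 117 113 103 104 108 108 111 123 122 123 94 53 55 54 44 60 106 111 121 121 122 121 121 122 121 108 106 106 106 112 74 54 95 62 58 94 121 121 122 120 122 116 117 117 114 117 128
0.52 115 117 117 108 120 122 121 122 120 122 122 122 118 93 97 97 97 87 62 107 106 106 106 107 107 107 107 107 114 51 88 96 96 96 95 121 120 120 120 121 119 120 113 114 115 116 119 125
0.56 111 114 114 115 117 123 123 117 121 117 118 114 114 111 115 118 124 121 102 87 93 95 91 114 98 91 112 141 137 131 143 143 142 142 142 138 142 142 143 143 144 143 143 143 142 143 142 143
0.58 117 119 118 115 114 117 117 129 132 143 143 142 142 144 144 143 144 115 101 109 140 140 124 119 96 82 141 140 135 142 142 143 142 143 142 142 143 144 143 143 144 142 143 143 142 142 142 143
```

The pliers' axis is at y=0.212 with yaw near 0, and the handles are 62 mm wide at x≈0.482, so the pivot is at x≈0.5475. I'll grasp about 57 mm behind the pivot to reduce tipping.

```bash

python3 -m creep '[0,0.3,-0.9,0,0,-0.12,-1, 0,0,-1,0,0,0,-1, 0,0,-1,0,0,0,-1, 0,0,-1,0,0,0,-1, 0,0,-0.6,0,0,0,-1]' | grep -E "tcp|^force"
python3 -m creep '[0,0,-0.3,0,0,0,-1, 0,0,0,0,0,0,-1]' | grep -E "tcp|^force|rot"
python3 -m creep '[0,0,0,0,0,0,1, 0,0,0,0,0,0,1, 0,0,0,0,0,0,1, 0,0,0,0,0,0,1, 0,0,0,0,0,0,1]' | grep -E "tcp|^force|wid|fing"
python3 -m creep '[0,0,0,0,0,0,1, 0,0,0,0,0,0,1, 0,0,0,0,0,0,1, 0,0,0,0,0,0,1]' | grep -E "tcp|^force|wid|fing"
```

```text
tcp_pos: [0.4914, 0.2089, 0.004]
force: [0.9, 0.7, -0.4]
tcp_pos: [0.4919, 0.2102, -0.0058]
eef_rot: [-0.006, -3.139, -0.001]
force: [-0.0, 0.8, 0.3]
tcp_pos: [0.4927, 0.2116, -0.004]
force: [-1.8, -0.4, 5.1]
gripper_width: 0.612
finger_force: 5.6
tcp_pos: [0.4928, 0.212, -0.004]
force: [-1.7, 0.7, 7.7]
gripper_width: 0.344
finger_force: 29.9
```

Squeezed fully, with an opening of about 32 mm and 30 N of grip. Lifting gently.

```bash

python3 -m creep '[0,0,0.15,0,0,0,1, 0,0,0.15,0,0,0,1, 0,0,0,0,0,0,1]' | grep -E "tcp|^force|wid|fing"
python3 -m creep '[0,0,0.4,0,0,0,1, 0,0,0.6,0,0,0,1, 0,0,0.6,0,0,0,1, 0,0,0.4,0,0,0,1, 0,0,0,0,0,0,1]' | grep -E "t:|tcp|^force|wid|fing"
python3 - <<'E'
from h import *
import cv2
np.set_printoptions(precision=4,suppress=True)
s=env.state();print(s["wrist_torque"],s["eef_rot"])
t=np.mean([env.camera("top") for _ in range(3)],0).astype(np.uint8)[:,:,::-1];sc=np.mean([env.camera("scene") for _ in range(3)],0).astype(np.uint8)[:,:,::-1]
np.save("t7.npy",t);np.save("s7.npy",sc)
x,y,z=s["tcp_pos"];r=[x+.134,y,.022+z+.005]
q=[px(env.get_calibration(n),[r])[0] for n in("top","scene")];print(q)
o=[]
for im,p in((t,q[0]),(sc,q[1])):
    u,v=np.round(p).astype(int); cr=im[v-30:v+30,u-30:u+30]; print(u,v);o.append(cv2.resize(cr,None,fx=6,fy=6,interpolation=cv2.INTER_CUBIC))
cv2.imwrite("pics/c7.png",np.hstack(o))
for nm,im,p in(("top",t,q[0]),("scene",sc,q[1])):
    u,v=np.round(p).astype(int);print(nm);print(im[v-12:v+13,u-12:u+13].min(2))
E
```

```text
tcp_pos: [0.4928, 0.2116, 0.0083]
force: [-1.3, -0.3, -1.9]
gripper_width: 0.346
finger_force: 29.9
t: 23.85
tcp_pos: [0.4937, 0.2119, 0.0898]
eef_rot: [0.005, 3.139, 0.004]
force: [-0.0, -0.7, -2.3]
gripper_width: 0.349
finger_force: 29.9
[-0.0103  0.1085 -0.0581] [0.005  3.1385 0.0037]
[array([249.0597, 181.986 ]), array([369.1345, 241.413 ])]
249 182
369 241
top
[[168 170 170 171 171 170 172 172 171 172 173 169 171 173 170 174 170 170
  173 172 170 170 168 169 172]
 [169 169 169 172 171 171 173 172 173 170 170 166 167 169 171 172 173 171
  170 170 166 170 169 171 172]
 [171 168 171 172 171 173 171 170 169 173 175 172 169 171 172 170 173 174
  168 169 168 169 169 170 172]
 [172 169 170 170 170 170 172 170 170 170 171 166 155 163 159 169 172 172
  173 171 168 170 168 171 170]
 [170 170 170 169 170 168 172 168 167 135 110  92  86  85  89 107 134 162
  171 171 173 172 169 170 168]
 [170 170 169 172 170 173 169 144 100  79  86  92  99 107  91  87  85  93
  140 172 175 169 171 171 170]
 [173 171 171 171 171 172 132  89  81  97 144 158 164 174 165 154 122  86
   83 126 172 173 172 172 16
[... 3825 characters left out ...]
07 109 107 101  97 100 107 112 111 111
  104  92  80  75  73  71  76]
 [165 162 151 131 102  81  81  91  99 105 107 103  97  93  96 102 105 103
   95  85  77  73  73  74  77]
 [166 164 159 149 127  94  76  78  86  94  99 100  96  91  87  87  92  92
   85  78  76  78  77  78  79]
 [165 164 162 158 142 112  86  78  79  81  84  85  85  83  78  76  79  79
   77  78  85  92  89  83  79]
 [165 163 162 161 150 126 103  92  85  80  77  75  76  74  72  72  75  76
   78  86  98 105 102  93  86]
 [164 164 162 161 155 139 117 105  98  93  86  82  79  77  79  82  88  91
   92  94 102 108 109 105  98]
 [165 164 162 161 158 148 128 113 105 101  96  93  93  93  95  98 103 105
  102 100 100 102 108 109 106]]
```

```bash
cat > ringfit.py <<'E'
from h import *
import cv2
from scipy.optimize import minimize
from scipy.ndimage import map_coordinates
def ringfit(t,sc,p0,yaw=0.):
    a=yaw+np.linspace(-2.2,2.2,60);ims=[(t,env.get_calibration("top")),(sc,env.get_calibration("scene"))]
    G=[(cv2.GaussianBlur(i.min(2).astype(float),(0,0),.8),c) for i,c in ims]
    def cost(p,each=False):
        P=np.c_[p[0]+.0245*np.cos(a),p[1]+.0245*np.sin(a),np.full(60,p[2])]
        r=[]
        for g,c in G:
            q=px(c,P);r.append(map_coordinates(g,[q[:,1],q[:,0]],order=1).mean())
        return r if each else sum(r)
    best=min((minimize(cost,np.array(p0)+d,method="Nelder-Mead",options=dict(initial_simplex=np.array(p0)+d+np.vstack([np.zeros(3),.004*np.eye(3)]))) for d in np.array([[0,0,0],[0,0,-.006],[0,0,.006],[-.003,-.002,0]])),key=lambda r:r.fun)
    return best.x,cost(best.x,True),cost(p0,True)
E
python3 - <<'E'
from ringfit import *
np.set_printoptions(precision=4,suppress=True)
s=env.state();x,y,z=s["tcp_pos"];p=[x+.134,y,.022+z+.005]
print(p,ringfit(np.load("t7.npy"),np.load("s7.npy"),p))
E
```

```text
[np.float64(0.6258922841027988), np.float64(0.21123052813277454), np.float64(0.11357616865107281)] (array([0.6266, 0.2123, 0.1127]), [np.float64(111.62805741388041), np.float64(86.26595694263598)], [np.float64(111.69366516695011), np.float64(88.30639159423183)])
```

The ring sits where predicted, within about 1 mm and level. Carrying it to above the stub.

```bash

python3 -m creep '[0.09,-0.4,0,0,0,0,1, 0.09,-0.8,0,0,0,0,1, 0.09,-0.9,0,0,0,0,1, 0.09,-0.9,0,0,0,0,1, 0.09,-0.9,0,0,0,0,1]' | grep -E "tcp|^force|wid|fing"
python3 -m creep '[0.09,-0.9,0,0,0,0,1, 0.09,-0.9,0,0,0,0,1, 0.09,-0.9,0,0,0,0,1, 0.09,-0.9,0,0,0,0,1, 0.09,-0.9,0,0,0,0,1]' | grep -E "tcp|^force|wid|fing"
python3 -m creep '[0.09,-0.9,0,0,0,0,1, 0.09,-0.6,0,0,0,0,1, 0.06,-0.45,0,0,0,0,1, 0,0,0,0,0,0,1, 0,0,0,0,0,0,1]' | grep -E "t:|tcp|rot|^force|wid|fing"
cat > meas.py <<'E'
from ringfit import *
import sys
np.set_printoptions(precision=4,suppress=True)
s=env.state();x,y,z=s["tcp_pos"];p=[x+.1345,y+.0005,z+.0265]
t=np.mean([env.camera("top") for _ in range(3)],0).astype(np.uint8)[:,:,::-1];sc=np.mean([env.camera("scene") for _ in range(3)],0).astype(np.uint8)[:,:,::-1]
np.save(sys.argv[1]+"t.npy",t);np.save(sys.argv[1]+"s.npy",sc)
print("t",s["t"],"tcp",s["tcp_pos"],s["eef_rot"],"pred",np.array(p),ringfit(t,sc,p))
E
python3 meas.py m8
```

```text
tcp_pos: [0.5101, 0.0541, 0.0869]
force: [0.9, -0.1, -2.4]
gripper_width: 0.349
finger_force: 29.9
tcp_pos: [0.5281, -0.1259, 0.0868]
force: [0.4, 0.3, -2.5]
gripper_width: 0.347
finger_force: 29.9
t: 25.65
tcp_pos: [0.5379, -0.2017, 0.0871]
eef_rot: [-0.004, -3.141, -0.004]
force: [0.1, 1.0, -2.7]
gripper_width: 0.349
finger_force: 29.9
t 25.65 tcp [ 0.5379 -0.2017  0.0871] [-0.0038 -3.1408 -0.0039] pred [ 0.6724 -0.2012  0.1136] (array([ 0.6714, -0.2001,  0.1116]), [np.float64(90.56962232211612), np.float64(107.19810707550364)], [np.float64(90.53186525767487), np.float64(113.3837799116447)])
```

```bash
python3 - <<'E'
from h import *
t=np.load("t7.npy");s=np.load("s7.npy")
for n,im in(("top",t),("scene",s)):
    c=env.get_calibration(n);p=px(c,[[.6735,-.202,.063]])[0];u,v=np.round(p).astype(int);print(n,p,u-11,v-9);print(im[v-9:v+13,u-11:u+12].min(2))
    print("r px",px(c,[[.6735,-.202+.018,.060],[.6735,-.202-.018,.06]]))
E
```

```text
top [381.91446783 172.46156581] 371 163
[[174 169 103 121 178 174 173 173 173 173 174 171 173 176 176 175 174 146
  117  91 117 137 163]
 [173 175 175 174 173 173 173 171 174 173 173 172 171 172 173 174 175 175
  175 177 172 147 143]
 [173 173 172 172 172 172 173 171 173 172 172 175 172 172 173 173 172 173
  177 165 124 149 178]
 [172 174 174 172 173 174 173 171 170 169 169 171 172 173 174 171 174 174
  170 100  78  97 179]
 [172 171 172 172 173 172 167 124 125 125 118 159 162 171 171 175 171 173
  168  94  97 122 175]
 [172 172 172 175 168 119  75  88 107 138 137 146 144 141 158 170 171 173
  174 176 178 175 172]
 [174 172 175 167 121  82  91 123 157 162 161 162 163 157 133 137 174 173
  174 173 173 174 169]
 [172 174 170 122  80  86 101 146 162 162 162 160 162 160 157 141 168 175
  174 172 172 173 173]
 [174 173 142  84  86  91 134 160 158 157 156 159 157 161 160 155 109 171
  175 172 172 172 174]
 [175 166  71  90  90  92 133 161 158 156 158 156 155 155 156 157 126 131
  174 172 174 174 170]
 [173 135  76  88  86  76 126 165 160 160 159 161 156 158 159 156 134 131
  176 173 172 17
[... 2679 characters left out ...]
83  85  83  80  77  74  69  66
   66  71  86 122 160]
 [172 171 171 161 134  95  68  65  68  73  75  76  74  74  73  72  67  63
   65  69  80 115 156]
 [171 172 169 158 126  90  68  63  65  68  71  72  72  71  71  67  64  62
   67  71  75 105 145]
 [171 172 169 157 123  87  70  64  61  63  63  65  65  66  64  63  61  62
   69  70  70  93 135]
 [171 172 169 158 128  88  69  65  62  61  60  59  60  61  61  62  64  68
   69  66  64  92 136]
 [171 170 170 163 137  96  69  67  67  65  64  61  65  65  65  67  68  68
   65  59  67 105 146]
 [170 171 170 167 147 106  68  61  65  68  68  67  67  68  68  68  65  61
   56  59  82 124 158]]
r px [[256.06199799 180.15457403]
 [248.71755323 173.75484837]]
```

```bash

python3 -m creep '[0.05,-0.035,-0.3,0,0,0,1, 0,0,-0.4,0,0,0,1, 0,0,-0.3,0,0,0,1, 0,0,0,0,0,0,1, 0,0,0,0,0,0,1]' | grep -E "t:|tcp|rot|^force|wid|fing"
python3 meas.py m9
```

```text
t: 26.45
tcp_pos: [0.5398, -0.2036, 0.0469]
eef_rot: [-0.004, -3.14, -0.004]
force: [-0.5, 0.1, -1.7]
gripper_width: 0.348
finger_force: 29.9
t 26.45 tcp [ 0.5398 -0.2036  0.0469] [-0.0039 -3.1404 -0.0038] pred [ 0.6743 -0.2031  0.0734] (array([ 0.6732, -0.2031,  0.0696]), [np.float64(88.9601087214398), np.float64(101.7040550528409)], [np.float64(90.17000741305476), np.float64(106.26707695685545)])
```

```bash

python3 -m creep '[0,0.02,-0.1,0,0,0,1, 0,0,-0.1,0,0,0,1, 0,0,0,0,0,0,1]' | grep -E "tcp|^force"
python3 -m creep '[0,0,-0.1,0,0,0,1, 0,0,0,0,0,0,1]' | grep -E "tcp|^force"
python3 -m creep '[0,0,-0.1,0,0,0,1, 0,0,0,0,0,0,1]' | grep -E "tcp|^force"
```

```text
tcp_pos: [0.5397, -0.203, 0.0388]
force: [-0.2, 0.4, -2.4]
tcp_pos: [0.5398, -0.2031, 0.035]
force: [0.3, -0.8, -2.8]
tcp_pos: [0.5398, -0.2032, 0.031]
force: [-0.2, 0.4, -2.2]
```

```bash

python3 -m creep '[0,0,-0.1,0,0,0,1, 0,0,0,0,0,0,1]' | grep -E "tcp|^force"
python3 -m creep '[0,0,-0.1,0,0,0,1, 0,0,0,0,0,0,1]' | grep -E "tcp|^force"
python3 meas.py m10
python3 - <<'E'
from h import *
print(np.load("m10s.npy")[167:200,232:275].min(2))
c=env.get_calibration("scene")
for z in (.042,.046,.05):
  print(z,[np.round(px(c,[[.674+.0245*np.cos(a),-.202+.0245*np.sin(a),z]])[0],1).tolist() for a in (.74,.74+1.57,.74-1.57)])
E
```

```text
tcp_pos: [0.5398, -0.2031, 0.027]
force: [0.5, 0.1, -2.4]
tcp_pos: [0.5398, -0.2031, 0.023]
force: [-0.1, 0.3, -2.2]
t 27.85 tcp [ 0.5398 -0.2031  0.023 ] [-0.0044 -3.1409 -0.0029] pred [ 0.6743 -0.2026  0.0495] (array([ 0.6731, -0.203 ,  0.0313]), [np.float64(87.63372705313208), np.float64(79.89477886295568)], [np.float64(88.91167942675742), np.float64(96.31645459374008)])
[[160 163 165 ... 107 110 109]
 [165 166 167 ... 111 111 112]
 [168 168 168 ... 111 112 112]
 ...
 [162 158 149 ... 109 120 130]
 [162 160 158 ... 134 143 152]
 [162 162 160 ... 153 158 160]]
0.042 [[251.3, 187.3], [261.1, 181.9], [244.8, 180.8]]
0.046 [[251.1, 186.3], [261.0, 180.9], [244.6, 179.8]]
0.05 [[251.0, 185.4], [260.8, 180.0], [244.4, 178.9]]
```

The force stays at the pliers' weight, so the ring is passing over the stub freely. I'll go on down and feel gently for the hub.

```bash

python3 -m creep '[0,0,-0.1,0,0,0,1, 0,0,-0.05,0,0,0,1, 0,0,0,0,0,0,1,0,0,0,0,0,0,1]' | grep -E "tcp|^force"
python3 -m creep '[0,0,-0.05,0,0,0,1, 0,0,0,0,0,0,1,0,0,0,0,0,0,1]' | grep -E "tcp|^force"
python3 -m creep '[0,0,-0.03,0,0,0,1, 0,0,0,0,0,0,1,0,0,0,0,0,0,1]' | grep -E "tcp|^force"
```

```text
tcp_pos: [0.54, -0.2031, 0.0174]
force: [-0.2, 0.5, -2.6]
tcp_pos: [0.54, -0.2031, 0.0154]
force: [-0.6, -0.5, -2.5]
tcp_pos: [0.5401, -0.2031, 0.0143]
force: [-0.2, 0.7, -2.9]
```

```bash
python3 -m creep '[0,0,-0.025,0,0,0,1, 0,0,0,0,0,0,1,0,0,0,0,0,0,1]' | grep -E "tcp|^force"
python3 -c "
from h import *
print(env.state()['wrist_torque'],env.state()['force'])"
```

```text
tcp_pos: [0.54, -0.2032, 0.0133]
force: [-0.4, -0.4, -1.9]
[-0.01091464  0.1073818  -0.00629017] [-0.37047091 -0.36028979 -1.92879964]
```

Wrist torque about y (0.107 in air) is the sensitive contact indicator, so I'll step 1 mm at a time and watch it.

```bash
q(){ python3 -c "
from h import *
s=env.state();print(np.round(s['wrist_torque'],3),np.round(s['force'],1),np.round(s['tcp_pos'],4))"; }
python3 -m creep '[0,0,-0.02,0,0,0,1, 0,0,0,0,0,0,1,0,0,0,0,0,0,1]' >/dev/null; q
python3 -m creep '[0,0,-0.02,0,0,0,1, 0,0,0,0,0,0,1,0,0,0,0,0,0,1]' >/dev/null; q
```

```text
[ 0.032  0.079 -0.021] [ 0.2 -0.9 -2.8] [ 0.54   -0.2031  0.0124]
[-0.031  0.104 -0.018] [-0.8  1.1 -0.9] [ 0.5401 -0.2031  0.0117]
```

```bash
q(){ python3 -c "
from h import *
s=env.state();print(np.round(s['wrist_torque'],3),np.round(s['force'],1),np.round(s['tcp_pos'],4),s['t'])"; }
python3 -m creep '[0,0,-0.02,0,0,0,1, 0,0,0,0,0,0,1,0,0,0,0,0,0,1]' >/dev/null; q
```

```text
[ 0.065  0.001 -0.017] [ 0.3 -0.5 -0.8] [ 0.5401 -0.2031  0.0109] 30.35
```

Light contact with the hub at tcp z ≈ 0.0113. I'll raise the ring 2.8 mm to mid-groove and take the last look.

```bash
python3 -m creep '[0,0,0.07,0,0,0,1, 0,0,0,0,0,0,1,0,0,0,0,0,0,1]' ; python3 -c "
from h import *
import cv2
s=env.state();print(np.round(s['wrist_torque'],3),np.round(s['force'],1),np.round(s['tcp_pos'],4),s['t'])
t=np.mean([env.camera('top') for _ in range(4)],0).astype(np.uint8)[:,:,::-1];sc=np.mean([env.camera('scene') for _ in range(4)],0).astype(np.uint8)[:,:,::-1]
o=np.hstack([cv2.resize(i,(400,400),interpolation=cv2.INTER_CUBIC) for i in (t[147:207,352:412],sc[145:205,222:282])])
cv2.imwrite('pics/end.png',np.clip(o*1.2,0,255).astype(np.uint8))"
```

```text
t: 30.65
tcp_pos: [0.5401, -0.2032, 0.0138]
eef_rot: [-0.005, -3.141, -0.002]
force: [0.3, 0.4, -2.5]
gripper_width: 0.351
finger_force: 29.9
[0.073 0.138 0.03 ] [ 0.3  0.4 -2.5] [ 0.5401 -0.2032  0.0138] 30.65
```

View pics/end.png

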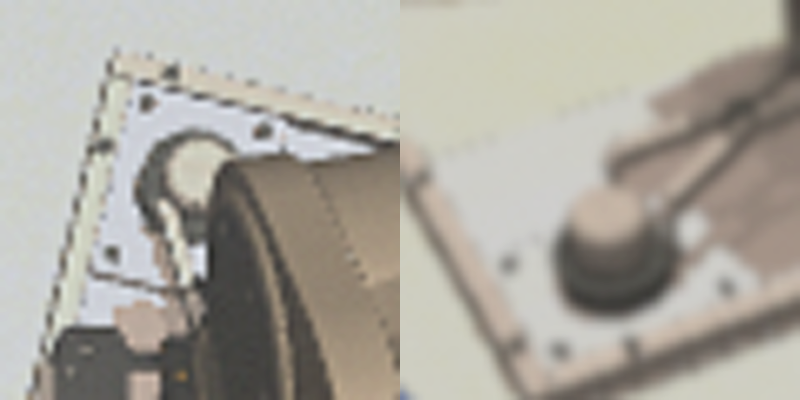

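The ring encircles the stub just above the hub (dark band around (612,255)), and the carrier's edges are still on both bars. The wrist force equals the pliers' weight, so nothing is pressed. Handing in.

```bash
python3 -c "
from workcell import env
print(env.job_done())"
```

```text
the job is handed in; nothing more can be done
None
```

I handed the job in at about 31 s. The last pictures and force readings show the carrier flush on both stops, and the pliers held squeezed with the spread ring around the groove, about 2.5 mm above hub contact. The hand-in returned no verdict.

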